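Hopper pre-start check: lid off, discharge flap held at its index

ROBOT

A 7-joint arm with a two-finger parallel gripper is mounted at the origin on the work surface. World frame = base frame: x ahead of the robot, y to its left, z up, the work surface at z = 0. Lengths are in mm, angles in rad, forces in N, time in s.
With the tool pointing down it reaches from about 400 to 900 mm from the base axis. Payload 5.6 kg.
Tool frame: the origin (TCP) lies midway between the tips of the shut fingers; the grasp point (between the pads) lies 19 mm behind it; z points along the fingers, y is the line along which they close (so a half turn about z gives the same grasp; the last joint's range is limited). The gripper opens to 92 mm and grips with 3 to 60 N. Pads are 20 mm wide; open, the fingers measure 128 mm over their backs; the gripper's body (75 mm by 189 mm) begins 69 mm behind the grasp point.
Start: joints at [1.174, 0.468, -0.012, 1.603, 0.006, 1.071, -0.056], TCP at [225.162, -609.763, 214.592] pointing down, gripper open.
Joint ranges: [-2.53, 2.53], [-0.31, 2.02], [-1.57, 1.55], [0.28, 2.44], [-1.29, 4.43], [0.15, 1.84], [-2.92, 2.92]. Speed limits (rad/s): [2.57, 2.57, 3.14, 3.14, 3.14, 3.14, 3.14].

INTERFACE

Orientations are given as a rotation vector (axis times angle).
In Python, from cell import robot, grip, kin, viewer gives the robot as it stands. Calls block until the motion is done:
- robot.movep(position, orientation): joint-space move of the TCP to a pose.
- robot.servo_line(position, feed=150, rotation=None): straight line of the TCP; rotation=None keeps the orientation; feed is the mean speed in mm/s.
- robot.goto_joints(angles): joint-space move.
- grip(opening, newtons=None): opening from 0.0 (shut) to 1.0 (fully open); newtons is the grip in N (None keeps the last); returns when the fingers have stopped.
- robot.hold(seconds).
- kin.ik(position, orientation): joint angles nearest the present ones, or None.
- robot.observe(): the state.
- viewer.read_camera(name): name is "scene" or "top"; returns the picture (420x560x3 uint8, red, green, blue); there is no depth.
- viewer.camera_info(name): a dict with "camera_matrix" (3x3 intrinsics, pixels), "R" (3x3) and "t" (3): a world point X has camera coordinates R X + t. Camera axes: x right, y down, z forward; pixel columns grow to the right and rows downward; lengths in mm; the calibration is good to about 2 mm. A picture is of the moment at which its call begins. camera_info takes no time and is no camera call.
A pose or a line that the arm cannot do raises robot.IKError and nothing moves.
- robot.job_done(): hands the job in; it is judged then, once.
Trained networks look in the newest picture that a camera, given by its name, has taken for a name from the list of things; names that differ only in an ending like _2 or _b are one class to them, and where a whole thing is asked for, a point or a joint stands for the part that bears it (a point fixed in the world has none). Each returns a list of dicts, best first, with "confidence" (0 to 1); they miss things now and then, are a little off and sometimes report something else, mostly with a low value. They report only what shows in the picture. A call takes as long as a camera call.
- viewer.silhouettes(name, camera): "mask" (420x560 bool, what is visible of it).
- viewer.pinpoint(name, camera): "at" ([x, y, z] in mm, in the coordinates of the camera as it stood for that picture, good to about 4 mm: a listed point, or the origin of a listed thing).
The state is a dict: "t": time; "joints": joint angles; "joint_velocities": joint speeds; "joint_torque": joint torques, N m; "tcp_pos": TCP position; "tcp_rot": TCP orientation; "contact_force": force on the tool from outside, world axes, zero at the start; "wrist_torque": the same for the moment, N m; "grip_width": opening from 0.0 (shut) to 1.0 (fully open); "grip_force": force on a finger pad.
Only numpy, scipy, OpenCV 4.12 (cv2) and the standard library are available. Lean on these libraries where they do the work, as an engineer would, in place of code of your own. Each camera call takes 0.05 s, during which the arm holds its last target. There are 200 camera calls.

TASK

Pre-start check of the little discharge hopper in the fruit drying room: lift its loose lid off by the black knob and set it down gently, flat and knob up, in the empty steel tray, without dropping it. Then take the hopper's discharge flap by its black ball, swing it up until the yellow pointer stands at the red index clamp on the white quadrant, and keep holding it there so that the line lead can look down through the hopper at the gap: the flap falls shut by itself, so finish while still holding it. Leave the index clamp as it is set and everything else on the bench where it stands.

Things in the scene. Friction and masses are not known exactly. Their poses are not given: they have to be found in the camera images.
- hopper: Fixed steel wedge hopper on four legs, rim 206 x 216 mm at 270 mm height. Origin: centre of its footprint on the bench, z up; its -x is the outlet side where the flap hangs (roughly world +y); front wall at x = -95 mm. Catch pan 22 mm high below the outlet, to x = -200 mm. White upright quadrant plate at y = +120 mm, radius 100 mm about the hinge, ticks each 10 degrees from straight down.
- lid_knob (a point): Centre of the lid's black knob, an upright cylinder 36 mm in diameter and 26 mm high on a neck 16 mm in diameter and 12 mm high. It lies on the lid's axis, 25 mm above the top of the lid plate and 41 mm above the lower edge of the lid's skirt. Axes: the lid's (x along its 214 mm side, z up).
- lid: Loose steel lid, plate 214 x 224 x 4 mm, 0.3 to 0.55 kg, lying on the hopper's rim. Its skirt, 170 x 180 mm, reaches 12 mm below the plate into the mouth with 4 to 6 mm play: lift it straight up at least 20 mm before going sideways. Origin: centre of the plate's underside, 29 mm below lid_knob; x along the 214 mm side, z up.
- tray: Empty steel drying tray, fixed flat on the bench, 340 x 340 mm outside, rim 18 mm high and 4 mm thick. Origin: centre of its underside; floor's top 4 mm above the bench; x, y along its sides. With the lid standing on its skirt in it, lid_knob is 45 mm above the bench. The lid must lie inside the rim: near the middle, sides about parallel to the tray's.
- flap_ball (a point): Centre of the black ball, 34 mm in diameter, on a 10 mm thick stem on the flap's outside: 75 mm out from the plate and 85 mm below the hinge axis when the flap hangs shut (then 93 mm above the bench). It can be pinched from above across the hopper's y direction and turns between the fingers as the flap swings. Axes: the flap's.
- flap_hinge (a point): Point on the flap's level hinge axis in the middle of the flap's upper edge, 178 mm above the bench; the axis runs along the hopper's y. Axes as the hopper's.
- flap (a joint): Angle of the steel flap (186 wide, 114 mm high, 0.3 to 0.55 kg with its ball), rad: 0 hangs shut, grows as it swings out and up, to 1.35. At angle a the ball is at x = -75 cos a - 85 sin a, z = 75 sin a - 85 cos a (mm) from flap_hinge in the hopper's axes. Nearly no friction: let go, it falls shut.
- pointer_tip (a point): Tip of the yellow pointer, fixed to the flap's shaft 130 mm to the hopper's +y side of the middle, 86 mm from the hinge axis; it points straight down when the flap hangs shut. Axes are the flap's.
- index (a joint): Where the red index clamp is set on the quadrant, rad, on the same scale as the flap's angle (pointer and clamp are in line when the two values are equal); between 0.6 and 1.0. It is clamped tight and stays as set.
- index_mark (a point): Inner edge of the red index clamp (14 mm wide, 20 mm long), 90 mm from the hinge axis on the quadrant's rim, in the plane of the pointer. Its axes are turned about the hinge by the clamp's angle.
- bottle: Bystander: white bottle with blue cap and label, 68 mm diameter, 200 mm high. Origin at its underside.
- pot: Bystander: small covered sample pot, steel, 102 mm diameter, 100 mm high with its own little steel knob (not the hopper's lid). Origin at its underside.
- jar: Bystander: amber glass jar with steel cap, 80 mm diameter, 110 mm high. Origin at its underside.
- spoon: Bystander: steel spoon, 200 mm long, lying flat on the robot's side of the bench. Origin at the middle of its underside.
- brush: Bystander: brush with blue handle, 200 mm long, lying flat on the robot's side of the bench. Origin at the middle of its underside.

How it is judged:
By the outcome, as a careful person would: the job done as asked, in the order asked, and still so for the second after the job is handed in, while the arm keeps its last pose, push and grip.
It also fails if it takes over 61 s, if anything falls off the work surface, if the arm or the gripper's body presses on something with over 40 N, if the wrist force passes 120 N, or if a joint passes its speed limit or range.

## Working session

There is one attempt and no reset: what is moved stays moved. The work goes in short steps, each a Python script; the robot and the scene stay as the last script left them, time stands still between calls to the robot, and variables do not carry over. Pictures are saved under pics/ and viewed, at most 10 in all, crops included, and the job is handed in when it is done.

```bash
mkdir -p pics; ls
cat > h.py <<'E'
import numpy as np, cv2
from cell import robot, grip, kin, viewer
from scipy.spatial.transform import Rotation as Ro
def snap(c,fn=None):
    im=viewer.read_camera(c)
    if fn: cv2.imwrite('pics/'+fn,cv2.cvtColor(im,cv2.COLOR_RGB2BGR))
    return im
def world(p,c):
    i=viewer.camera_info(c); return np.array(i['R']).T@(np.array(p)-np.array(i['t']))
def pin(n,c,k=1):
    return [(round(d['confidence'],2),world(d['at'],c).round(1)) for d in viewer.pinpoint(n,c)[:k]]
def proj(X,c):
    i=viewer.camera_info(c); p=np.array(i['camera_matrix'])@(np.array(i['R'])@X+np.array(i['t'])); return p[:2]/p[2]
E
python3 - <<'E'
from h import *
a=snap('scene','s0.png'); b=snap('top','t0.png')
cv2.imwrite('pics/both0.png',0*a) if 0 else None
for n in ['hopper','lid_knob','lid','tray','flap_ball','flap_hinge','pointer_tip','index_mark','bottle','pot','jar']:
    print(n,[ (c,pin(n,c,2)) for c in ('scene','top')])
o=robot.observe(); print(o['t'],o['tcp_rot'],o['contact_force'])
for c in ('scene','top'):
    i=viewer.camera_info(c); print(c,world([0,0,0],c).round())
E
```

```text
pics
hopper [('scene', [(0.71, array([ 566.7, -227.4,    3.7]))]), ('top', [(0.72, array([ 597.4, -475.7,    2.4]))])]
lid_knob [('scene', [(0.78, array([ 567.4, -230.2,  303. ]))]), ('top', [(0.66, array([ 566.7, -228.4,  295.5]))])]
lid [('scene', [(0.69, array([ 565.3, -230.3,  272.3]))]), ('top', [(0.57, array([ 566.4, -231.5,  272.6]))])]
tray [('scene', [(0.84, array([500.7, 305.9,   2.8]))]), ('top', [(0.65, array([502.1, 303.7,   3.4]))])]
flap_ball [('scene', [(0.69, array([587.3, -56.6,  94.3]))]), ('top', [])]
flap_hinge [('scene', [(0.89, array([ 580.8, -129.6,  179.5]))]), ('top', [(0.74, array([ 581.3, -128.6,  177.3]))])]
pointer_tip [('scene', [(0.84, array([ 706.2, -144.5,   96.4])), (0.49, array([ 578.4, -133.8,  178.9]))]), ('top', [])]
index_mark [('scene', [(0.58, array([717.7, -83.6, 117.5])), (0.25, array([ 567.5, -232.7,  272.7]))]), ('top', [])]
bottle [('scene', []), ('top', [(0.56, array([ 594.9, -474.5,   -0.6]))])]
pot [('scene', [(0.92, array([773.6, 115. ,  -1.2]))]), ('top', [(0.91, array([766.1, 116.2,   0.9]))])]
jar [('scene', [(0.55, array([764.6, 217.9,  -1.2]))]), ('top', [(0.91, array([767.2, 221.7,   0.8]))])]
1.2 [ 3.09256984e+00  5.52668809e-01 -8.94997290e-05] [ 0.76445853  1.05664691 -0.54099423]
scene [ 977.  555. 1491.]
top [ 428.  -76. 1127.]
```

View pics/s0.png

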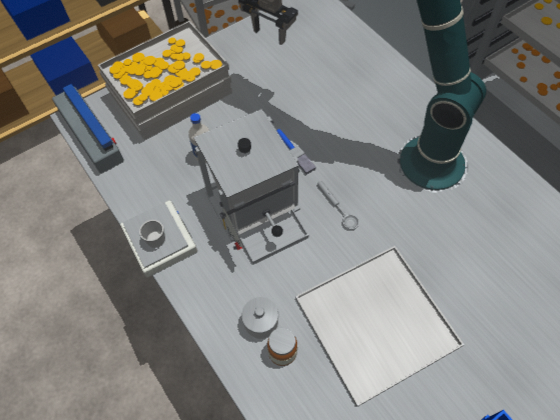

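View pics/t0.png

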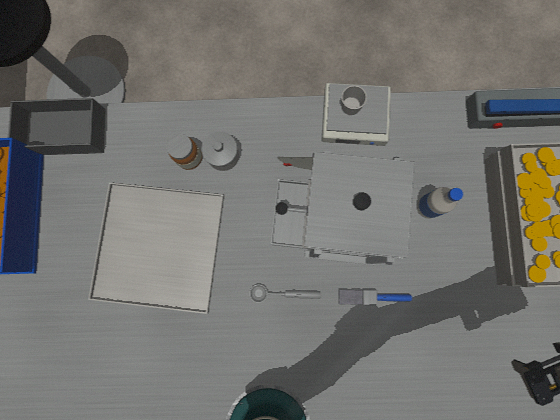

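The scene view shows the hopper with its lid knob at (245,145), ball at (278,231), red clamp at (238,245) and tray around (380,325). In the top view the knob is at (362,201), the ball at (282,207) and the tray at (157,248). The hopper's -x side points to about world +y. Next I'll measure the yaws and average the points.

```bash
cat >> h.py <<'E'
def ray(uv,c,z):
    i=viewer.camera_info(c); R=np.array(i['R']); o=world([0,0,0],c)
    d=R.T@np.linalg.solve(np.array(i['camera_matrix']),np.array([uv[0],uv[1],1.]))
    return o+d*(z-o[2])/d[2]
def rect(n,c,z):
    m=viewer.silhouettes(n,c)[0]; k=m['mask'].astype(np.uint8)
    cs=max(cv2.findContours(k,0,cv2.CHAIN_APPROX_NONE)[0],key=cv2.contourArea)[:,0]
    P=np.array([ray(p,c,z)[:2] for p in cs],np.float32)
    return m['confidence'],cv2.minAreaRect(P)
E
python3 - <<'E'
from h import *
acc={}
for k in range(4):
    for c in ('scene','top'):
        snap(c)
        for n in ['lid_knob','tray','flap_ball','flap_hinge','pointer_tip','index_mark']:
            if c=='top' and n in('flap_ball','pointer_tip','index_mark'): continue
            r=pin(n,c,1)
            if r and r[0][0]>.4: acc.setdefault((n,c),[]).append(r[0][1])
for k,v in acc.items(): print(k,len(v),np.median(v,0).round(1),np.std(v,0).round(1))
for c in ('scene','top'):
    for n,z in(('tray',18),('lid',274)): print(c,n,rect(n,c,z))
im=snap('scene').astype(int)
x0,y0=215,215;s=im[y0:265,x0:265]
red=(s[...,0]>130)&(s[...,1]<80)&(s[...,2]<80); ys,xs=np.nonzero(red); print('red',len(xs),xs.mean()+x0,ys.mean()+y0)
cv2.imwrite('pics/c0.png',cv2.resize(im[195:265,205:315].astype(np.uint8)[...,::-1],None,fx=7,fy=7,interpolation=cv2.INTER_CUBIC))
print(robot.observe()['t'])
E
```

```text
('lid_knob', 'scene') 4 [ 567.6 -233.9  303.5] [0.4 1.  1.8]
('tray', 'scene') 4 [502.8 303.5   1.5] [0.7 1.1 0.7]
('flap_ball', 'scene') 4 [585.4 -57.4  94.6] [1.4 1.4 1.3]
('flap_hinge', 'scene') 4 [ 579.6 -132.   178.6] [1.7 1.6 1.3]
('pointer_tip', 'scene') 4 [ 707.3 -145.4   95.2] [0.3 1.5 0.9]
('index_mark', 'scene') 3 [718.2 -83.4 119.2] [0.7 1.3 0.1]
('lid_knob', 'top') 4 [ 568.3 -229.3  296.2] [1.2 0.8 1.7]
('tray', 'top') 4 [500.8 305.2   2.2] [1.4 1.4 1.3]
('flap_hinge', 'top') 4 [ 579.1 -128.2  176.3] [0.3 0.8 1.8]
scene tray (0.92, ((504.0799255371094, 306.5787048339844), (345.8721923828125, 352.06158447265625), 81.82811737060547))
scene lid (0.68, ((569.2056884765625, -232.54396057128906), (227.92056274414062, 215.5028533935547), 82.60328674316406))
top tray (0.61, ((608.8848876953125, -276.17572021484375), (296.551513671875, 282.8062744140625), 82.23247528076172))
top lid (0.75, ((528.9110717773438, -174.5783233642578), (271.92333984375, 170.90057373046875), 82.17527770996094))
red 3 240.33333333333334 247.33333333333334
3.65
```

View pics/c0.png

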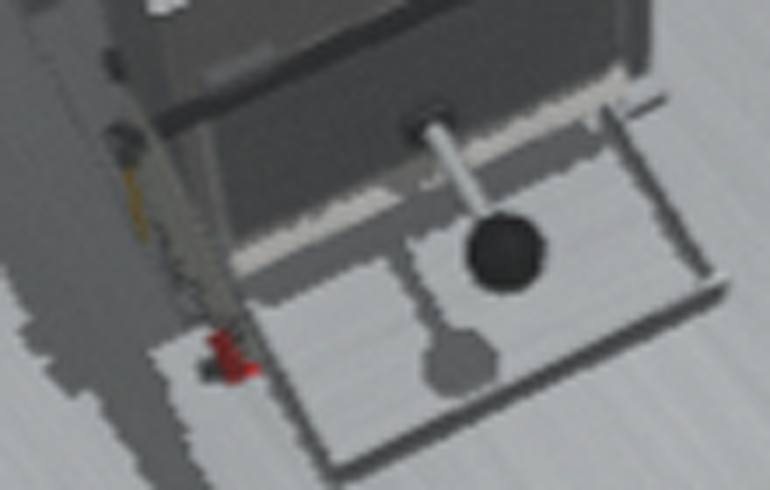

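```bash
cat >> h.py <<'E'
PH=np.deg2rad(82.6); OUT=np.array([np.cos(PH),np.sin(PH),0]); HY=np.array([OUT[1],-OUT[0],0]); Z=np.array([0,0,1.])
RT=Ro.from_matrix(np.column_stack([np.cross(HY,-Z),HY,-Z])).as_rotvec()
KN=np.array([568,-231.5,299.]); TR=np.array([502,305.]); HI=np.array([579.5,-130,178.])
def ball(a,h=HI): return h+OUT*(.075*np.cos(a)+.085*np.sin(a))*1000+Z*(75*np.sin(a)-85*np.cos(a))
E
python3 - <<'E'
from h import *
for p in ([*KN[:2],283],[*KN[:2],380],[*TR,31],[*TR,250],ball(0)-19*Z,ball(.8)-19*Z): print(np.round(p),kin.ik(p,RT))
p=robot.observe()['tcp_pos']
robot.servo_line([p[0],p[1],390],feed=250)
robot.movep([*KN[:2],390],RT)
robot.servo_line([*KN[:2],320],feed=200)
robot.servo_line([*KN[:2],284],feed=60)
o=robot.observe(); print(o['t'],o['tcp_pos'],o['contact_force'])
grip(0.0,30)
o=robot.observe(); print(o['t'],o['grip_width']*92,o['grip_force'],o['contact_force'])
robot.servo_line([*KN[:2],330],feed=50)
o=robot.observe(); print(o['t'],o['grip_width']*92,o['grip_force'],o['contact_force'],o['wrist_torque'])
snap('scene','s1.png')
E
```

```text
[ 568. -232.  283.] [ 0.64714142  0.38548167 -0.41592994  1.59923224  0.16427544  1.19162125
  0.06821735]
[ 568. -232.  380.] [ 0.64754292  0.32842312 -0.41908787  1.45879329  0.13401237  1.38269291
  0.09413706]
[502. 305.  31.] [ 0.00586745  0.80324497 -0.84012074  1.83369991  0.77634427  0.87081075
 -1.3465854 ]
[502. 305. 250.] [ 0.08993768  0.50910689 -0.9440034   1.67953854  0.44069218  1.18212504
 -1.09446126]
[589. -56.  74.] [ 0.45503954  0.62633506 -0.55620669  1.8208394   0.4374249   0.81918676
 -0.44977311]
[594. -18. 154.] [ 0.43078007  0.52828661 -0.60754745  1.76599078  0.35890423  0.96001168
 -0.4510765 ]
7.6 [ 568.16987132 -231.48114786  284.11325613] [-0.73021561  0.3306264  -0.2549208 ]
8.4917 35.373145477830526 30.000096559524536 [-0.36775248 -0.74392752  0.34072615]
9.5583 35.228576953756296 29.999350905418396 [ 0.44110167 -0.53834188 -2.79437429] [-0.09886937 -0.03159802  0.03443638]
```

View pics/s1.png

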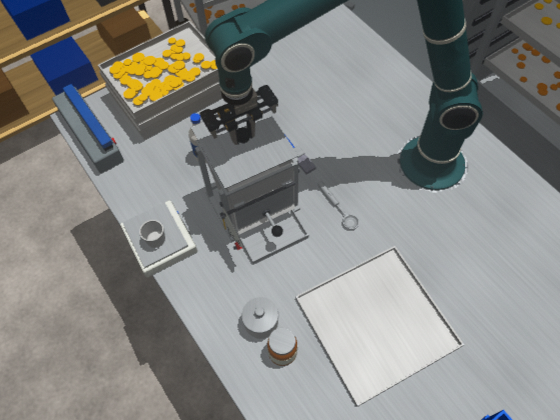

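The lid hangs level from the gripper at about (240,135), and roughly 3 N is carried. I'll carry it to the tray now.

Run:
```python
from h import *
robot.servo_line([*KN[:2],350],feed=100)
robot.servo_line([*TR,250],feed=200)
robot.hold(.2)
snap('top'); print(pin('lid_knob','top'),pin('lid','top'),pin('tray','top'));
snap('scene','s2.png'); print(pin('lid_knob','scene'),pin('lid','scene'),rect('lid','scene',222))
robot.servo_line([*TR,60],feed=120)
robot.servo_line([*TR,38],feed=40); robot.hold(.2)
f0=robot.observe()['contact_force'][2]; print('f0',f0)
z=38
while z>26:
    z-=1; robot.servo_line([*TR,z],feed=15)
    f=robot.observe()['contact_force'][2]
    if f>f0+2: break
o=robot.observe(); print(z,o['t'],o['tcp_pos'],o['contact_force'],o['grip_width']*92)
```

```text
[(0.81, array([501.7, 305.1, 261.5]))] [(0.84, array([496.1, 306.5, 237.2]))] [(0.65, array([587.8, -54.8,  89.1]))]
[(0.84, array([502.9, 304.6, 271.4]))] [(0.84, array([502.6, 302.4, 236.7]))] (0.79, ((496.33575439453125, 299.82666015625), (229.15354919433594, 219.4308319091797), 81.97919464111328))
f0 -2.6732957728889035
29 18.3417 [502.11924073 305.11308294  29.94916898] [-0.99354554 -2.17473474  5.52628466] 35.34734145548358
```

View pics/s2.png

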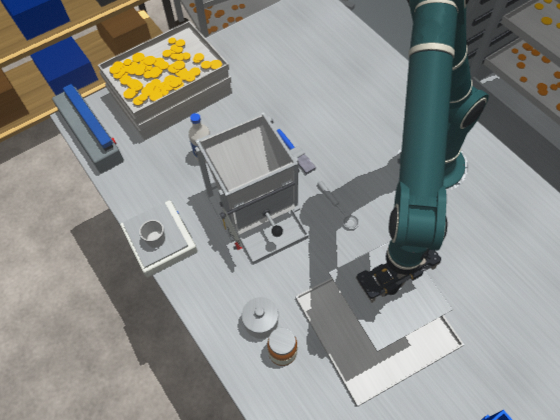

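The lid hung level above the tray at (390,300), and has since touched down at the expected height. I'll release it and re-measure the flap.

Run:
```python
from h import *
robot.servo_line([*TR,30],feed=15)
grip(1.0)
robot.servo_line([*TR,60],feed=60)
robot.servo_line([*TR,230],feed=250)
robot.movep([*(ball(0)[:2]+60*OUT[:2]),230],RT)
acc={}
for k in range(3):
    for c in ('scene','top'):
        snap(c,f's3.png' if c=='scene' else None)
        for n in ['lid_knob','tray','flap_ball','flap_hinge','pointer_tip','index_mark']:
            r=pin(n,c,1)
            if r and r[0][0]>.4: acc.setdefault((n,c),[]).append(r[0][1])
for k,v in acc.items(): print(k,len(v),np.median(v,0).round(1))
print(rect('lid','scene',20),rect('tray','scene',18),ball(0),robot.observe()['t'])
```

```text
('lid_knob', 'scene') 3 [501.7 301.3  49.3]
('flap_ball', 'scene') 3 [583.  -56.2  95.5]
('flap_hinge', 'scene') 3 [ 580.7 -132.   178.9]
('pointer_tip', 'scene') 3 [ 707.3 -145.8   93.3]
('index_mark', 'scene') 3 [718.2 -86.6 119.4]
('lid_knob', 'top') 3 [502.6 305.9  44. ]
('flap_ball', 'top') 3 [588.7 -56.3  90.3]
('flap_hinge', 'top') 3 [ 578.7 -127.5  176.8]
('tray', 'scene') 1 [358.8 -57.   -2.4]
(0.84, ((502.75665283203125, 302.44158935546875), (227.31118774414062, 216.49864196777344), 82.02059936523438)) (0.89, ((504.9032287597656, 304.88604736328125), (345.31182861328125, 345.44183349609375), 81.87330627441406)) [589.15966974 -55.62466282  93.        ] 24.4083
```

View pics/s3.png

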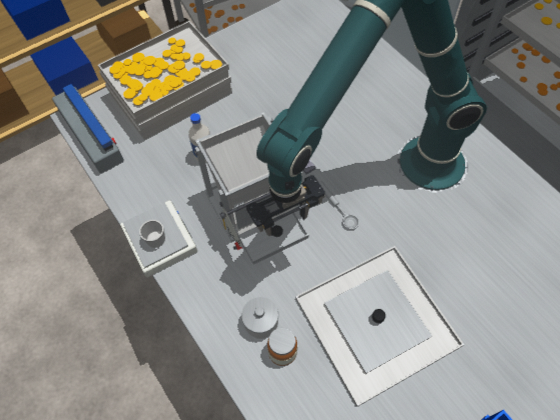

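The lid lies squarely in the tray, knob up at (378,316), and the gripper is near the ball at (277,231). I'll grasp the ball and swing the flap partway.

```bash
cat >> h.py <<'E'
H2=HI+[-1.2,-.6,0]
def st():
    o=robot.observe(); return round(o['t'],2),np.round(o['tcp_pos'],1),np.round(o['contact_force'],1),round(o['grip_width']*92,1),round(o['grip_force'],1)
E
python3 - <<'E'
from h import *
B=ball(0,H2)
robot.servo_line([*B[:2],190],feed=150)
robot.servo_line([*B[:2],110],feed=100)
robot.servo_line(B-19*Z,feed=50); print(st())
grip(0.0,20); print(st())
for a in np.arange(.1,.71,.1):
    robot.servo_line(ball(a,H2)-19*Z,feed=60); print(round(a,2),st())
im=snap('scene','s4.png'); 
cv2.imwrite('pics/c4.png',cv2.resize(im[195:265,205:315][...,::-1],None,fx=7,fy=7,interpolation=cv2.INTER_CUBIC))
for n in ['flap_ball','flap_hinge','pointer_tip','index_mark']: print(n,pin(n,'scene',2))
E
```

```text
(26.86, array([588.2, -56.1,  74.1]), array([ 0.8,  0.5, -0. ]), 91.8, 0.0)
(27.78, array([589.8, -56. ,  74.4]), array([ 4.8, -0.1, -2.2]), 33.2, 20.0)
0.1 (28.12, array([590.9, -48.1,  82.4]), array([ 6.6, -0.1, -2.4]), 33.1, 20.0)
0.2 (28.47, array([591.8, -41.2,  91. ]), array([ 6.7,  0.2, -3. ]), 32.6, 20.0)
0.3 (28.81, array([592.7, -35. , 100.4]), array([ 6.6, -0.4, -2.7]), 32.7, 20.0)
0.4 (29.15, array([593.4, -29.8, 110.4]), array([ 7.4, -0.2, -2.6]), 32.7, 20.0)
0.5 (29.49, array([594. , -25.7, 120.8]), array([ 7.1, -0.8, -3.5]), 33.0, 20.0)
0.6 (29.83, array([594.4, -22.4, 131.6]), array([ 6.3, -1.3, -2.9]), 32.5, 20.0)
0.7 (30.18, array([594.7, -20.3, 142.7]), array([ 7.1, -1.5, -2.2]), 32.6, 20.0)
flap_ball [(0.96, array([593.5, -21.9, 162.4]))]
flap_hinge [(0.7, array([ 579.1, -131.5,  179.4]))]
pointer_tip [(0.97, array([715. , -89.4, 108.7]))]
index_mark []
```

View pics/c4.png

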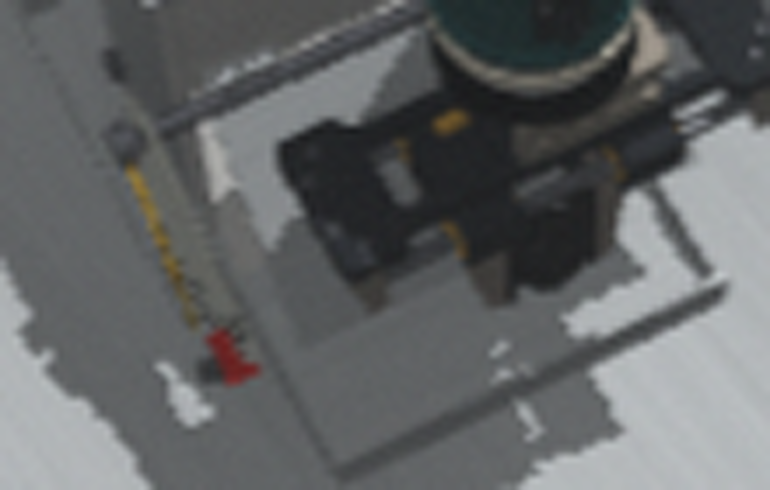

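At 0.70 rad the pointer, tip at crop (195,325), is still short of the red clamp at crop (230,355). The estimated index is about 0.81 rad, so I'll go nearer and compare.

```bash
cat >> h.py <<'E'
PHI=HI+130*HY
def ang(p): d=np.array(p)-PHI; return np.arctan2(d@OUT,-d[2]),np.hypot(d@OUT,d[2]),d@HY
E
python3 - <<'E'
from h import *
robot.servo_line(ball(.8,H2)-19*Z,feed=40); robot.hold(.2); print(st())
P={'pointer_tip':[],'index_mark':[]}
for k in range(8):
    im=snap('scene')
    for n in P:
        r=pin(n,'scene',1)
        if r and r[0][0]>.35: P[n].append([r[0][0],*ang(r[0][1])])
for n in P: print(n,np.round(P[n],3),np.median(P[n],0) if P[n] else None)
big=cv2.resize(im[200:260,210:260][...,::-1],None,fx=10,fy=10,interpolation=cv2.INTER_NEAREST)
for a,col in((.7,(255,255,0)),(.8,(0,255,0)),(.9,(255,0,255))):
    q=[tuple(int(v) for v in ((proj(PHI+r*(OUT*np.sin(a)-Z*np.cos(a)),'scene')-[210,200]+.5)*10)) for r in (60,86,90,110)]
    for x in q: cv2.circle(big,x,3,col,-1)
cv2.imwrite('pics/c5.png',big)
E
```

```text
(31.06, array([594.9, -19.3, 153.7]), array([ 7.9, -0.7, -2.5]), 33.1, 20.0)
pointer_tip [[ 0.78   0.814 85.066  0.723]
 [ 0.73   0.803 87.719 -1.057]
 [ 0.93   0.822 86.269 -1.169]
 [ 0.7    0.823 87.912 -2.639]
 [ 0.75   0.814 88.245 -1.794]
 [ 0.66   0.829 85.711 -0.561]
 [ 0.61   0.813 87.172 -1.083]] [ 0.73        0.81409377 87.17153977 -1.08307848]
index_mark [[ 0.44   0.833 87.242  2.793]
 [ 0.37   0.792 87.387  4.814]
 [ 0.58   0.832 85.387 -0.35 ]
 [ 0.39   0.831 86.439 -0.44 ]
 [ 0.37   0.832 83.715  0.822]
 [ 0.41   0.848 87.251  0.457]
 [ 0.37   0.821 86.557  2.043]
 [ 0.44   0.819 85.915  1.314]] [ 0.4         0.83106316 86.4981109   1.06769812]
```

View pics/c5.png

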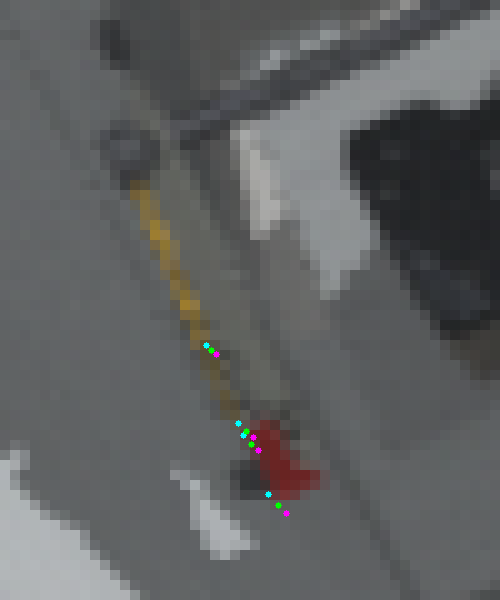

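The pointer overlay matches, with the yellow line ending at the clamp's inner edge, crop (235,415) against red (270,440). The scene camera sees this nearly edge-on, so I'll cross-check with the top camera.

Run:
```python
from h import *
im=snap('top'); x0,y0=262,140
print('tip',pin('pointer_tip','top'),'idx',pin('index_mark','top'))
big=cv2.resize(im[y0:y0+50,x0:x0+50][...,::-1],None,fx=12,fy=12,interpolation=cv2.INTER_NEAREST)
for a,col in((.7,(255,255,0)),(.8,(0,255,0)),(.9,(255,0,255))):
    for r in (86,90,110):
        x=(proj(PHI+r*(OUT*np.sin(a)-Z*np.cos(a)),'top')-[x0,y0]+.5)*12
        cv2.circle(big,tuple(int(v) for v in x),3,col,-1)
cv2.imwrite('pics/c6.png',big)
for c in('top','scene'):
    s=snap(c).astype(int); red=(s[...,0]>90)&(s[...,0]>2*s[...,1])&(s[...,0]>2*s[...,2])
    q=proj(PHI+100*(OUT*np.sin(.8)-Z*np.cos(.8)),c); yy,xx=np.nonzero(red); k=np.hypot(xx-q[0],yy-q[1])<15
    print(c,q,k.sum(),xx[k].mean(),yy[k].mean(),xx[k].min(),xx[k].max(),yy[k].min(),yy[k].max())
    for y in (118,124,130):
        for a in(.7,.8,.9): print(y,a,(proj(PHI+(y-130)*HY+100*(OUT*np.sin(a)-Z*np.cos(a)),c)).round(1),end=' ')
    print()
```

```text
tip [(0.83, array([713.3, -86.9, 119.1]))] idx []
top [287.67260811 159.73655509] 1 290.0 164.0 290 290 164 164
118 0.7 [289.9 165. ] 118 0.8 [287.2 164.1] 118 0.9 [284.7 163.1] 124 0.7 [290.2 162.8] 124 0.8 [287.4 161.9] 124 0.9 [285.  160.9] 130 0.7 [290.4 160.7] 130 0.8 [287.7 159.7] 130 0.9 [285.2 158.7] 
scene [236.00589898 246.97858692] 21 237.61904761904762 245.8095238095238 235 241 242 249
118 0.7 [238.9 244.2] 118 0.8 [239.8 245.2] 118 0.9 [240.6 245.8] 124 0.7 [237.  245.1] 124 0.8 [237.9 246.1] 124 0.9 [238.7 246.8] 130 0.7 [235.1 246. ] 130 0.8 [236. 247.] 130 0.9 [236.8 247.7]
```

View pics/c6.png

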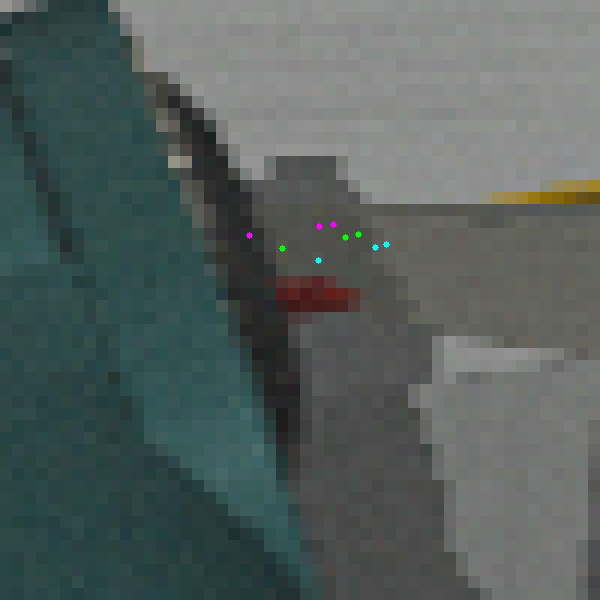

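Run:
```python
from h import *
for f,c in(('t0','top'),('s0','scene')):
    s=cv2.imread(f'pics/{f}.png')[...,::-1].astype(int)
    q=proj(PHI+100*(OUT*np.sin(.8)-Z*np.cos(.8)),c).round().astype(int)
    w=s[q[1]-6:q[1]+10,q[0]-9:q[0]+10]; red=np.clip(w[...,0]-w[...,1:].max(-1),0,None)
    print(c,'x0',q[0]-9,'y0',q[1]-6); print(red)
    for y in (113,118,122,128,133):
        for a in(.75,.8,.85):
            C=[proj(PHI+(y-130)*HY+r*(OUT*np.sin(a)-Z*np.cos(a))+t*(OUT*np.cos(a)+Z*np.sin(a)),c) for r in(90,110) for t in(-7,7)]
            print(y,a,np.round(C,1).tolist())
```

```text
top x0 279 y0 154
[[  0   0   0   0   0   0   1   1   0   0   0   0   0   0   0   0   0   0
    0]
 [  0   0   0   0   0   0   0   0   0   0   0   0   1   0   0   0   0   0
    0]
 [  0   0   0   2   0   0   1   0   0   0   0   0   0   0   0   0   0   0
    0]
 [  0   3   1   0   0   0   1   0   0   0   1   1   1   0   0   1   0   0
    0]
 [  0   3   0   0   0   2   2   1   0   0   0   0   0   0   2   0   1   3
    5]
 [  1   2   1   2   0   0   0   0   1   0   0   0   1   0   2   4   0   0
    0]
 [  1   0   0   0   0   0   3   1   0   2   0   0   0   1   1   0   0   2
    0]
 [  0   0   1   1   0   0   0   1   0   0   0   1   0   0   0   0   1   1
    3]
 [  0   0   0   0   7   1   0   0   0   0   0   0   0   1   3   0   0   0
    0]
 [  0   0   0   0  40  90  61  51  44  59  47   5   0   0   0   0   3   0
    3]
 [  0   0   0   0  48 109 110  91  71  64  99  90  47   8   0   1   1   2
    0]
 [  0   0   1   0   1  18  39  40  38  41  43  43  33  10   0   1   0   2
    1]
 [  0   0   0   0   0   0   4  11  15   0   0   0   0   0   0   0   0   1
    0]
 [  1   0   0   0   0   0   0
[... 3041 characters left out ...]
2.9], [241.0, 248.2], [242.1, 249.1]]
122 0.75 [[236.2, 241.6], [237.5, 243.0], [238.7, 247.6], [240.0, 249.0]]
122 0.8 [[236.6, 242.1], [237.8, 243.3], [239.3, 248.2], [240.5, 249.4]]
122 0.85 [[237.0, 242.6], [238.1, 243.5], [239.8, 248.8], [240.9, 249.8]]
128 0.75 [[234.3, 242.5], [235.6, 243.9], [236.9, 248.5], [238.1, 249.9]]
128 0.8 [[234.7, 243.0], [235.9, 244.2], [237.4, 249.1], [238.6, 250.3]]
128 0.85 [[235.1, 243.5], [236.2, 244.4], [237.9, 249.7], [239.0, 250.7]]
133 0.75 [[232.7, 243.3], [234.0, 244.6], [235.3, 249.3], [236.5, 250.7]]
133 0.8 [[233.2, 243.8], [234.3, 244.9], [235.8, 249.9], [237.0, 251.1]]
133 0.85 [[233.6, 244.2], [234.6, 245.2], [236.3, 250.4], [237.4, 251.5]]
```

The top pixel extents put the clamp at about 0.805 rad. Comparing network estimates of pointer and index gives 0.817. I'll settle at 0.812, check, and hand in.

Run:
```python
from h import *
robot.servo_line(ball(.812,H2)-19*Z,feed=20); robot.hold(.5); print(st())
P={'pointer_tip':[],'index_mark':[]}
for k in range(5):
    snap('scene')
    for n in P:
        r=pin(n,'scene',1)
        if r and r[0][0]>.3: P[n].append(ang(r[0][1])[0])
d=np.median(P['pointer_tip'])-np.median(P['index_mark']); print({n:np.median(v) for n,v in P.items()},d)
if abs(d)<.025 and st()[3]>30: print(robot.job_done())
```

```text
(33.26, array([594.8, -19.2, 155. ]), array([ 7.8, -1.2, -3.1]), 33.0, 20.0)
{'pointer_tip': np.float64(0.8301225005463028), 'index_mark': np.float64(0.8164792173311313)} 0.013643283215171498
the job is handed in; nothing more can be done
None
```

I handed the job in at about 33 s: the lid is flat and knob up in the tray, and the gripper still holds the flap with the pointer within about 0.015 rad of the red clamp by camera measurement.

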